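# Stop the stirrer rocking with a wedge

### The job

The magnetic stirrer rocks because the orange foot under one corner is too short. Without grasping or lifting anything, push the yellow wedge, thin edge first, in under that foot until it is just snug and the stirrer stands level and no longer rocks, then press gently down on the orange dot on top of that corner for about a second to make sure that it stays put (push the wedge further in and test again if it still gives). Leave the stirrer where it stands, disturb nothing else, and draw the hand clear.

Things in the scene. Friction and masses are not known exactly. Their poses are not given: they have to be found in the camera images.
- stirrer: grey square magnetic stirrer, 132x132 mm, top 50 mm up, white round plate (100 mm across, 4 mm high) on it; 2 kg, loose. Origin: its centre at worktop height. +x points level to the corner with the short orange foot (the corners lie on the x and y axes, about 90 mm out). Round-ended 16 mm feet stand 73 mm out on +x (orange), +y, -x, -y (black); the underside is 16 mm up.
- press_dot (a point): orange dot on the stirrer's top face straight above the short foot, 50 mm up. At rest the stirrer stands level on its black feet, the orange foot 4.5 to 8.5 mm clear of the worktop (unknown, differs each time). Unsupported, this corner sinks till the foot touches when pressed with about 2 to 4 N, and comes back up when released; well wedged it gives under 1 mm.
- wedge: yellow wedge with dark ribs, 90x60 mm, 0.08 kg, loose. Origin: centre of its underside. Thin edge at its -x end (2 mm thick), rising evenly to 17 mm at +x, where an upright lip (8 mm thick, 26 mm high, full width, flat back face at x = +45 mm) is there to be pushed. It starts in front of the short foot, thin edge roughly towards it.
- wedge_tip (a point): middle of the wedge's thin edge, at worktop height. The wedge slides with under 1.5 N; when it meets the foot the push rises steeply: about 4 to 8 N makes it snug, much more jacks the corner up or shoves the stirrer
- lab_timer: bystander: lab timer, flat white and blue, 70x64x16 mm, lying on the worktop; origin under its centre
- vial_0: bystander: small white sample vial with a black cap, 21 mm across, 57 mm tall; origin under its centre
- bung_0: bystander: pale rubber bung, 29 mm across, 26 mm tall; origin under its centre
- tape_roll: bystander: roll of tape lying flat, 78 mm across, 19 mm high; origin under its centre
- beaker_100: bystander: glass beaker, 55 mm across, 71 mm tall; origin under its centre
- reagent_c: bystander: white bottle with a red cap, 56 mm across, 122 mm tall; origin under its centre
- pipette_bulb: bystander: red rubber pipette bulb lying on its side, 49x92x47 mm; origin under its centre

How it is judged (in metres and radians):
On the way, in this order (a step that is already met when the one before it is completed fails the run):
1. the wedge's thin edge has been pushed in under the short foot (x of wedge_tip in the frame of stirrer between 0.005 and 0.068 m and y of wedge_tip in the frame of stirrer between -0.025 and 0.025 m), for 0.1 s.
2. the fingers press down on the corner over the short foot with at least 4 N and the stirrer does not rock, the wedge carrying the corner (all of step 1 and angle between stirrer's own z axis and vertical below 0.012 rad and height (world z) of stirrer below 0.004 m and contact force between the fingers and stirrer above 4 N and horizontal distance between the grasp point and press_dot below 0.035 m and height (world z) of the grasp point above 0.05 m and contact force between wedge and stirrer above 1.5 N), for 0.4 s.
At the end, for the whole second after the job is handed in: the wedge's thin edge lies under the short foot (at least 5 mm past the foot's centre line, within 25 mm sideways), the stirrer is level within 0.012 rad on the worktop, within 20 mm of where it stood, and everything is at rest (all of step 1 and angle between stirrer's own z axis and vertical below 0.012 rad and height (world z) of stirrer below 0.004 m and distance of stirrer from where it was at the start of the episode below 0.02 m and linear speed of each of stirrer, wedge below 0.01 m/s); the robot touches nothing.
It fails at once if the stirrer is lifted (height (world z) of stirrer above 0.008 m).
It fails at once if the wedge is lifted off the worktop (height (world z) of wedge above 0.008 m).
It fails at once if the stirrer is pressed hard (over 40 N) (contact force between the fingers and stirrer above 40 N).
It fails at once if a bystander is disturbed (moved over 20 mm) (distance of any of lab_timer, vial_0, bung_0, tape_roll, beaker_100, reagent_c, pipette_bulb from where it was at the start of the episode above 0.02 m).
It also fails if it takes over 51 s, if anything falls off the work surface, if the arm or the gripper's body presses on something with over 40 N, if the wrist force passes 120 N, or if a joint passes its speed limit or range.

### The arm

A 6-joint arm with a two-finger parallel gripper is mounted at the origin on a cart in front of the work surface, level with it; the furniture and walls round the work are solid. World frame = base frame: x ahead of the robot, y to its left, z up, the work surface at z = 0. Lengths are in m, angles in degrees, forces in N, time in s.
With the tool pointing down it reaches from about 0.4 to 0.825 m from the base axis. Payload 7 kg.
Tool frame: the origin (TCP) lies on the centre line of the jaws, within the pads' length; the fingertips stand 19 mm ahead of it and the grasp point (between the pads) is the TCP; z points along the fingers, y is the line along which they close (so a half turn about z gives the same grasp; the last joint's range is limited). The gripper opens to 88 mm and grips with 3 to 60 N. Pads are 19 mm wide; open, the fingers measure 130 mm over their backs; the gripper's body (78 mm by 193 mm) begins 47 mm behind the grasp point.
Start: joints at [-47.779, 20.546, 0.682, 0, -70.136, -16.507], TCP at [0.293, -0.608, 0.246] pointing down, gripper open.
Joint ranges: [-176.03, 176.03], [-82.01, 121.73], [-58.28, 71.71], [-173.87, 95.51], [-174.79, -0.11], [-173.66, 173.66]. Speed limits (degrees/s): [136.94, 136.94, 172.46, 180, 180, 180].

### API

Orientations are given as [roll, pitch, yaw] about the fixed x, y, z axes, in that order (R = Rz(yaw) Ry(pitch) Rx(roll)).
In Python, from plant import get_state, capture, close_job gives the robot as it stands.
- The arm moves only by the tool apply_moves, never from a script. Its argument "targets" is a list of rows, each a list of 7 numbers: the opening, from 0 (shut) to 1 (fully open), then the shift along the tool's x, y, z normalised to -1 to 1, where 1 is 1000 mm, then the turn, a rotation vector about the tool's x, y, z normalised to -1 to 1, where 1 is 90 degrees. In form: [[claw, tx, ty, tz, ax, ay, az], ...]. A call has 1 to 20 rows; each row shifts and turns the commanded pose from where the row before left it, along the tool's axes as they then stand; what a row does not reach is not made up. A row lasts 1/12 s, in which the tool goes at most 41.7 mm and 7.16 degrees, less where a joint would pass 70% of its speed; a pose out of reach is approached as far as the arm can. A call with a number of a shift or a turn outside -1 to 1 is refused whole. A call with a gripper value outside its range is refused whole. The fingers move at their own pace and stop on an object; "newtons" is the grip in N (left out, the last holds). Time passes only in rows, so rows that do not move let the fingers close. It gives the time, the measured TCP pose, the force, the opening and the grip force at its end, in the units of the state.
- get_state(): the state, without advancing time (a new reading comes with each control period).
- capture(name): name is "side" or "top"; returns a dict with "frame" (480x640x3 uint8, red, green, blue), "range_z" (480x640 float32, m along the optical axis (not along the pixel's ray), 0 where there is no reading), "camera_matrix" (3x3 intrinsics, pixels), "T" (4x4, takes a point from camera to world coordinates). Camera axes: x right, y down, z forward; pixel columns grow to the right and rows downward; lengths in m; the calibration is good to about 2 mm. A picture is of the moment at which its call begins.
- close_job(): hands the job in; it is judged then, once.
The state is a dict: "time_s": time; "joints": joint angles; "qd": joint speeds; "joint_torque": joint torques, N m; "tcp_pos": TCP position; "eef_rot": TCP orientation; "contact_force": force on the tool from outside, world axes, zero at the start; "moment": the same for the moment, N m; "gripper_width": finger opening in m; "gripper_force": force on a finger pad.
Only numpy, scipy, OpenCV 4.12 (cv2) and the standard library are available. Lean on these libraries where they do the work, as an engineer would, in place of code of your own. Each camera call takes 0.05 s, during which the arm holds its last target. There are 200 camera calls.

## Working session

There is one attempt and no reset: what is moved stays moved. The work goes in short steps, Python scripts to look and compute and a tool call to move; the robot and the scene stay as the last step left them, time stands still between calls to the robot, and variables do not carry over. Pictures are saved under pics/ and viewed, at most 10 in all, crops included, and the job is handed in when it is done.

Besides the shell and the picture viewer there is one more tool, called as name(argument=value, ...), one argument or row to a line, values as JSON. apply_moves: Moves the arm, as the interface text tells. Scaled input: -1 to 1 covers 1000 mm each way for a shift and 90 degrees each way for a turn. Its arguments: {"type":"object","properties":{"targets":{"type":"array","items":{"type":"array","items":{"type":"number"}}},"newtons":{"type":"number"}},"required":["targets"]}

```bash
mkdir -p pics; python3 - <<'E'
from plant import *
import cv2,numpy as np
print(get_state())
for n in("side","top"):
    c=capture(n); cv2.imwrite(f"pics/{n}0.png",c["frame"][:,:,::-1]); np.savez(f"{n}0.npz",**c); print(c["T"],c["camera_matrix"])
E
```

```text
{'time_s': 0.0, 'joints': array([-4.77773384e+01,  2.05909580e+01,  6.33922104e-01, -1.94650501e-02,
       -7.01357939e+01, -1.65054519e+01]), 'qd': array([ 0.01510527, -0.08181179, -0.00957766,  0.04972814,  0.01496067,
       -0.01337618]), 'joint_torque': array([ 1.93058106e-03, -5.82721531e+01,  2.93064827e+01,  6.99710637e+00,
        7.12580950e-03, -1.54967652e-04]), 'tcp_pos': array([ 0.29266455, -0.60774779,  0.24463123]), 'eef_rot': array([ 1.79905796e+02, -8.83160533e-03, -1.54289412e+02]), 'contact_force': array([ 1.91099103,  0.01017916, -0.01710945]), 'moment': array([0.02245344, 0.01574253, 0.03006267]), 'gripper_force': 0.0, 'gripper_width': 0.08760618342860974}
[[ 7.61696046e-01 -2.73601174e-01  5.87334258e-01 -9.74400077e-02]
 [-6.47934504e-01 -3.21486243e-01  6.90526954e-01 -6.85148644e-01]
 [-1.09101436e-04 -9.06525782e-01 -4.22150442e-01  5.32901666e-01]
 [ 0.00000000e+00  0.00000000e+00  0.00000000e+00  1.00000000e+00]] [[489.02556094   0.         322.86615129]
 [  0.         489.02556094 240.62365074]
 [  0.           0.           1.        ]]
[[ 0.09788809 -0.97300288  0.20900554  0.36287523]
 [-0.99517492 -0.09429047  0.02713263  0.0823405 ]
 [-0.0066929  -0.21065304 -0.97753798  1.09478462]
 [ 0.          0.          0.          1.        ]] [[576.20197015   0.         333.29812222]
 [  0.         576.20197015 237.66834409]
 [  0.           0.           1.        ]]
```

View pics/top0.png

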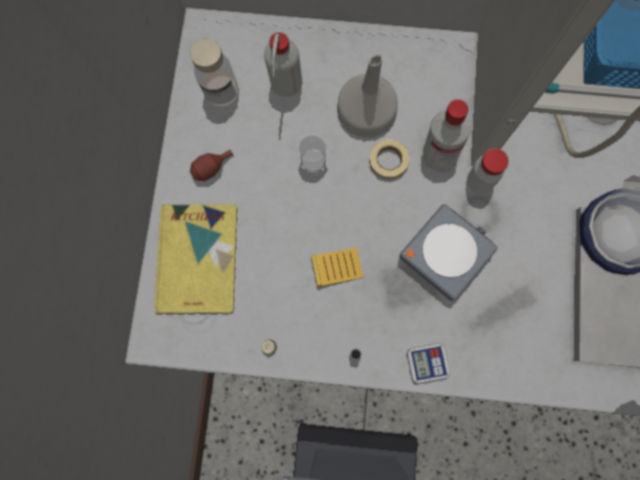

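View pics/side0.png

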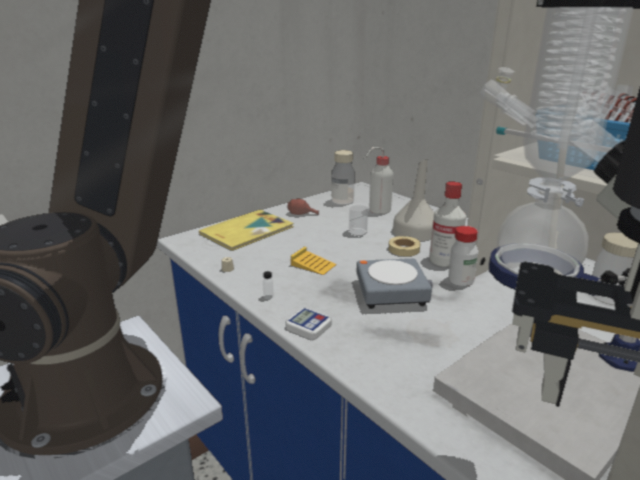

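The top view shows the stirrer around (448,252) with its orange dot at about (410,254), and the wedge around (338,267). I'll enlarge that area.

```bash
python3 - <<'E'
import cv2,numpy as np
a=cv2.imread("pics/top0.png")[195:310,300:500]; cv2.imwrite("pics/topc.png",cv2.resize(a,None,fx=4,fy=4,interpolation=cv2.INTER_CUBIC))
a=cv2.imread("pics/side0.png")[220:320,280:440]; cv2.imwrite("pics/sidec.png",cv2.resize(a,None,fx=5,fy=5,interpolation=cv2.INTER_CUBIC))
E
```

```text
(no output)
```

View pics/topc.png

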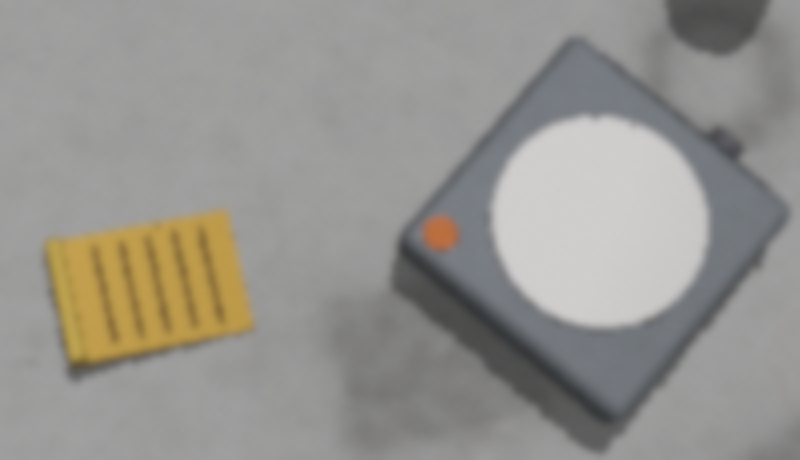

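View pics/sidec.png

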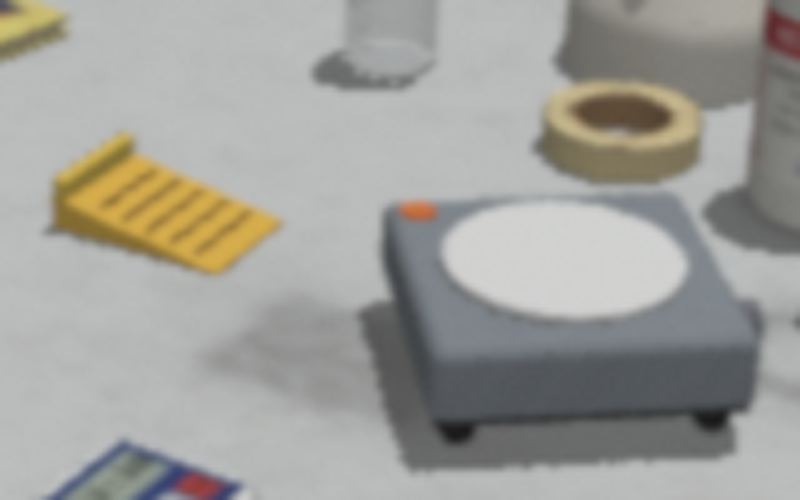

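```bash
cat >h.py <<'E'
import numpy as np
C={n:dict(np.load(f"{n}0.npz")) for n in("side","top")}
def ray(n,p):
    K,T=C[n]["camera_matrix"],C[n]["T"]
    return T[:3,3],T[:3,:3]@np.linalg.inv(K)@[p[0],p[1],1]
def onz(n,p,z):
    o,d=ray(n,p); return o+d*(z-o[2])/d[2]
def tri(a,b):
    A=[];B=[]
    for n,p in(("top",a),("side",b)):
        o,d=ray(n,p); d=d/np.linalg.norm(d); M=np.eye(3)-np.outer(d,d); A.append(M);B.append(M@o)
    return np.linalg.lstsq(np.vstack(A),np.hstack(B),rcond=None)[0]
tc=lambda x,y:(300+(x+.5)/4-.5,195+(y+.5)/4-.5)
sc=lambda x,y:(280+(x+.5)/5-.5,220+(y+.5)/5-.5)
E
python3 - <<'E'
from h import *
np.set_printoptions(precision=4,suppress=True)
print("dot",tri(tc(440,233),sc(418,211)),onz("top",tc(440,233),.05),onz("side",sc(418,211),.05))
print("plate",tri(tc(600,221),sc(565,259)),onz("top",tc(600,221),.054),onz("side",sc(565,259),.054))
for k,p in dict(L=(403,240),T=(576,38),R=(790,212),B=(613,418)).items(): print(k,onz("top",tc(*p),.05))
for a,b,z in(((227,211),(280,222),.002),((253,328),(216,272),.002),((47,240),(125,133),.026),((75,362),(55,182),.026)):
    print("w",tri(tc(*a),sc(*b)),onz("top",tc(*a),z),onz("side",sc(*b),z))
for n in C:
    c=C[n];print(n)
    for p in ((tc(440,233),tc(60,300),tc(160,280)) if n=="top" else (sc(418,211),sc(565,259))):
        z=c["range_z"][int(round(p[1])),int(round(p[0]))];o,d=ray(n,p);print(o+d*z)
E
```

```text
dot [ 0.5716 -0.0317  0.0491] [ 0.5713 -0.0315  0.05  ] [ 0.5706 -0.033   0.05  ]
plate [ 0.584  -0.1044  0.0514] [ 0.5832 -0.1037  0.054 ] [ 0.5808 -0.1076  0.054 ]
L [ 0.5664 -0.0148  0.05  ]
T [ 0.6703 -0.0884  0.05  ]
R [ 0.5967 -0.1913  0.05  ]
B [ 0.4939 -0.1153  0.05  ]
w [0.5816 0.0666 0.0012] [0.5817 0.0664 0.002 ] [0.5801 0.0656 0.002 ]
w [0.5264 0.0488 0.0017] [0.5262 0.0489 0.002 ] [0.5262 0.0483 0.002 ]
w [0.5551 0.15   0.025 ] [0.5548 0.15   0.026 ] [0.554  0.1483 0.026 ]
w [0.4989 0.1309 0.0244] [0.4986 0.1308 0.026 ] [0.497  0.1283 0.026 ]
side
[ 0.5687 -0.0348  0.0514]
[ 0.5797 -0.1086  0.0548]
top
[ 0.571  -0.0313  0.0513]
[0.527  0.1408 0.0263]
[0.5443 0.0953 0.006 ]
```

apply_moves(
  targets=[
    [0,-0.0225,0.0252,0.002,0,0,0],
    [0,-0.0225,0.0252,0.002,0,0,0],
    [0,-0.0225,0.0252,0.002,0,0,0],
    [0,-0.0225,0.0252,0.002,0,0,0],
    [0,-0.0225,0.0252,0.002,0,0,0],
    [0,-0.0225,0.0252,0.002,0,0,0],
    [0,-0.0225,0.0252,0.002,0,0,0],
    [0,-0.0225,0.0252,0.002,0,0,0],
    [0,-0.0225,0.0252,0.002,0,0,0],
    [0,-0.0225,0.0252,0.002,0,0,0],
    [0,-0.0225,0.0252,0.002,0,0,0],
    [0,-0.0225,0.0252,0.002,0,0,0],
  ],
  newtons=10,
)

```text
time_s: 1.1
tcp_pos: [0.4047, -0.2169, 0.2214]
eef_rot: [180.0, -0.0, -154.3]
contact_force: [0.1, 0.1, 0.0]
gripper_width: 0.0137
gripper_force: 0.0
```

apply_moves(
  targets=[
    [0,-0.0225,0.0252,0.002,0,0,0],
    [0,-0.0225,0.0252,0.002,0,0,0],
    [0,-0.0225,0.0252,0.002,0,0,0],
    [0,-0.0225,0.0252,0.002,0,0,0],
    [0,-0.0225,0.0252,0.002,0,0,0],
    [0,-0.0225,0.0252,0.002,0,0,0],
    [0,-0.0225,0.0252,0.002,0,0,0],
    [0,-0.0225,0.0252,0.002,0,0,0],
    [0,-0.0225,0.0252,0.002,0,0,0],
    [0,-0.0225,0.0252,0.002,0,0,0],
    [0,-0.0225,0.0252,0.002,0,0,0],
    [0,-0.0225,0.0252,0.002,0,0,0],
  ],
)

```text
time_s: 2.1
tcp_pos: [0.5169, 0.1727, 0.1973]
eef_rot: [180.0, -0.0, -154.3]
contact_force: [0.1, -0.3, -0.0]
gripper_width: 0.001
gripper_force: 0.0
```

apply_moves(
  targets=[
    [0,0,0,0,0,0,-0.061],
    [0,0,0,0,0,0,-0.061],
    [0,0,0,0,0,0,-0.061],
    [0,0,0,0,0,0,-0.061],
    [0,0,0,0,0,0,-0.061],
    [0,0,0,0,0,0,-0.061],
    [0,0,0,0,0,0,-0.061],
    [0,0,0,0,0,0,-0.061],
    [0,0,0,0,0,0,-0.061],
    [0,0,0,0,0,0,-0.061],
    [0,0,0,0,0,0,-0.061],
    [0,0,0,0,0,0,-0.061],
    [0,0,0,0,0,0,-0.061],
    [0,0,0,0,0,0,-0.061],
    [0,0,0,0,0,0,-0.061],
    [0,0,0,0,0,0,0],
    [0,0,0,0,0,0,0],
    [0,0,0,0,0,0,0],
  ],
)

```text
time_s: 3.6
tcp_pos: [0.5169, 0.171, 0.1974]
eef_rot: [180.0, -0.0, -72.1]
contact_force: [-0.5, 0.4, 0.0]
gripper_width: 0.0003
gripper_force: 0.0
```

apply_moves(
  targets=[
    [0,0,0,0.02,0,0,0],
    [0,0,0,0.02,0,0,0],
    [0,0,0,0.02,0,0,0],
    [0,0,0,0.02,0,0,0],
    [0,0,0,0.02,0,0,0],
    [0,0,0,0.02,0,0,0],
    [0,0,0,0.02,0,0,0],
    [0,0,0,0.015,0,0,0],
    [0,0,0,0.01,0,0,0],
    [0,0,0,0.007,0,0,0],
    [0,0,0,0,0,0,0],
  ],
)

```text
time_s: 4.52
tcp_pos: [0.5164, 0.1707, 0.0244]
eef_rot: [179.9, -0.0, -72.0]
contact_force: [-0.3, -0.1, 0.5]
gripper_width: 0.0001
gripper_force: 0.0
```

```bash
python3 - <<'E'
from plant import *
import cv2,numpy as np
t=capture("top")["frame"][195:310,260:460,::-1]; s=capture("side")["frame"][190:320,250:410,::-1]
t=cv2.resize(t,(520,299),interpolation=2); s=cv2.resize(s,(368,299),interpolation=2)
cv2.imwrite("pics/a1.png",np.vstack([t,np.pad(s,((0,0),(0,152),(0,0)))])); s=get_state();print(s["tcp_pos"],s["contact_force"])
E
```

```text
[0.51729978 0.17124375 0.02595826] [0.08496147 0.44069862 0.70026455]
```

View pics/a1.png

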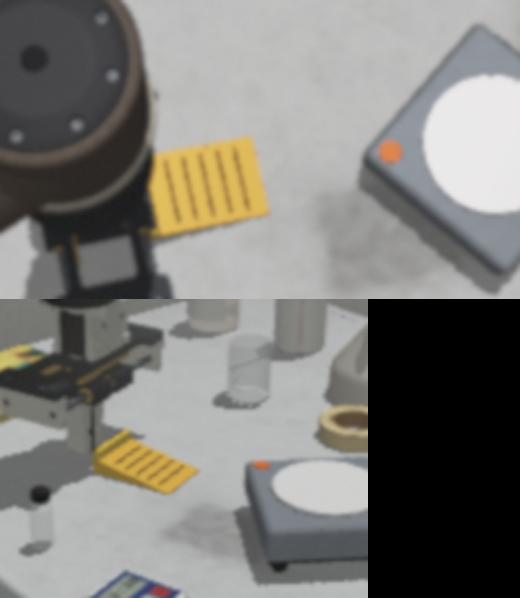

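apply_moves(
  targets=[
    [0,0.004,0,0,0,0,0],
    [0,0.004,0,0,0,0,0],
    [0,0.004,0,0,0,0,0],
    [0,0.004,0,0,0,0,0],
    [0,0.004,0,0,0,0,0],
  ],
)

```text
time_s: 5.03
tcp_pos: [0.5235, 0.1516, 0.0259]
eef_rot: [-180.0, 0.0, -72.0]
contact_force: [-0.2, 0.8, 0.4]
gripper_width: 0.0003
gripper_force: 0.4
```

apply_moves(
  targets=[
    [0,0.004,-0.0006,0,0,0,0.0057],
    [0,0.004,-0.0006,0,0,0,0.0057],
    [0,0.004,-0.0006,0,0,0,0.0057],
    [0,0.004,-0.0006,0,0,0,0.0057],
    [0,0.004,-0.0006,0,0,0,0.0057],
    [0,0.004,-0.0006,0,0,0,0.0057],
    [0,0.004,-0.0006,0,0,0,0.0057],
    [0,0.004,-0.0006,0,0,0,0.0057],
    [0,0.004,-0.0006,0,0,0,0.0057],
    [0,0.004,-0.0006,0,0,0,0.0057],
    [0,0.004,-0.0006,0,0,0,0.0057],
    [0,0.004,-0.0006,0,0,0,0.0057],
    [0,0.004,-0.0006,0,0,0,0.0057],
    [0,0.004,-0.0006,0,0,0,0.0057],
    [0,0.004,-0.0006,0,0,0,0.0057],
    [0,0.004,-0.0006,0,0,0,0.0057],
    [0,0.004,-0.0006,0,0,0,0.0057],
    [0,0.004,-0.0006,0,0,0,0.0057],
  ],
)

```text
time_s: 6.53
tcp_pos: [0.5508, 0.0843, 0.0255]
eef_rot: [180.0, -0.0, -81.2]
contact_force: [0.2, 1.2, 0.1]
gripper_width: 0.0004
gripper_force: 0.3
```

```bash
python3 - <<'E'
from plant import *
import cv2,numpy as np
t=capture("top")["frame"][215:305,320:460,::-1]; s=capture("side")["frame"][220:310,280:420,::-1]
cv2.imwrite("pics/a2.png",cv2.resize(np.hstack([t,s]),(784,252),interpolation=2)); s=get_state();print(s["tcp_pos"],s["eef_rot"],s["contact_force"])
E
```

```text
[0.55072418 0.08406727 0.02549271] [ 1.79985834e+02 -7.13264797e-03 -8.12366517e+01] [ 0.00242626 -0.89712726 -0.20738816]
```

View pics/a2.png

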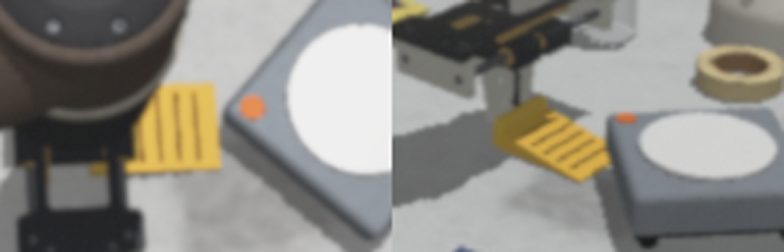

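```bash
python3 - <<'E'
from h import *
f=lambda x,y:(320+(x+.5)/2.8-.5,215+(y+.5)/2.8-.5)
a=onz("top",f(214,84),.002);b=onz("top",f(219,169),.002);m=(a+b)/2;e=a-b
print(a,b,m,np.degrees(np.arctan2(e[1],e[0]))+90)
c=np.array([.582,-.103]);t=np.radians(98.8);R=np.array([[np.cos(t),np.sin(t)],[-np.sin(t),np.cos(t)]])
print(R@(m[:2]-c), R@(np.array([.5508,.0843])-c))
E
```

```text
[ 0.59443638 -0.00956931  0.002     ] [ 0.53570138 -0.01740942  0.002     ] [ 0.56506888 -0.01348936  0.002     ] 97.60304995215392
[0.09104717 0.00303796] [0.18986833 0.00217848]
```

apply_moves(
  targets=[
    [0,0.003,0,0,0,0,0],
    [0,0.003,0,0,0,0,0],
    [0,0.003,0,0,0,0,0],
    [0,0.003,0,0,0,0,0],
    [0,0.003,0,0,0,0,0],
    [0,0.003,0,0,0,0,0],
    [0,0.003,0,0,0,0,0],
    [0,0.003,0,0,0,0,0],
    [0,0.003,0,0,0,0,0],
    [0,0.002,0,0,0,0,0],
  ],
)

```text
time_s: 7.47
tcp_pos: [0.5552, 0.0557, 0.0256]
eef_rot: [-180.0, 0.0, -81.2]
contact_force: [-0.5, -0.4, -0.4]
gripper_width: 0.0002
gripper_force: 0.2
```

apply_moves(
  targets=[
    [0,0.001,0,0,0,0,0],
    [0,0.001,0,0,0,0,0],
    [0,0.001,0,0,0,0,0],
  ],
)

```text
time_s: 7.72
tcp_pos: [0.5556, 0.053, 0.0256]
eef_rot: [-180.0, -0.0, -81.2]
contact_force: [0.4, 0.2, -0.8]
gripper_width: 0.0008
gripper_force: 0.2
```

apply_moves(
  targets=[
    [0,0.001,0,0,0,0,0],
    [0,0.001,0,0,0,0,0],
    [0,0.001,0,0,0,0,0],
  ],
)

```text
time_s: 7.97
tcp_pos: [0.5561, 0.0501, 0.0256]
eef_rot: [-180.0, 0.0, -81.2]
contact_force: [0.3, -0.0, -0.5]
gripper_width: 0.0004
gripper_force: 0.2
```

apply_moves(
  targets=[
    [0,0.001,0,0,0,0,0],
    [0,0.001,0,0,0,0,0],
  ],
)

```text
time_s: 8.13
tcp_pos: [0.5564, 0.0482, 0.0256]
eef_rot: [-180.0, 0.0, -81.2]
contact_force: [-0.1, 2.1, -0.5]
gripper_width: 0.0002
gripper_force: 0.8
```

apply_moves(
  targets=[
    [0,0.001,0,0,0,0,0],
    [0,0,0,0,0,0,0],
  ],
)

```text
time_s: 8.3
tcp_pos: [0.5566, 0.0472, 0.0256]
eef_rot: [-180.0, 0.0, -81.2]
contact_force: [-0.1, 0.7, -0.6]
gripper_width: 0.0002
gripper_force: 0.5
```

apply_moves(
  targets=[
    [0,0.001,0,0,0,0,0],
    [0,0.001,0,0,0,0,0],
  ],
)

```text
time_s: 8.47
tcp_pos: [0.557, 0.0456, 0.0256]
eef_rot: [-180.0, 0.0, -81.2]
contact_force: [-0.8, 4.8, -0.1]
gripper_width: 0.0006
gripper_force: 2.6
```

apply_moves(
  targets=[
    [0,0.001,0,0,0,0,0],
    [0,0.001,0,0,0,0,0],
  ],
)

```text
time_s: 8.63
tcp_pos: [0.5573, 0.0438, 0.0256]
eef_rot: [-180.0, 0.0, -81.2]
contact_force: [-2.0, 7.6, -0.0]
gripper_width: 0.0006
gripper_force: 3.7
```

apply_moves(
  targets=[
    [0,-0.002,0,0,0,0,0],
    [0,-0.004,0,0,0,0,0],
    [0,-0.012,0,0,0,0,0],
    [0,-0.012,0,0,0,0,0],
    [0,0,0,-0.03,0,0,0],
    [0,0,0,-0.03,0,0,0],
    [0,0,0,-0.02,0,0,0],
    [0,0,0,-0.01,0,0,0],
    [0,0.02,0,0,0,0,0],
    [0,0.03,-0.002,0,0,0,0],
    [0,0.03,0,0,0,0,0],
    [0,0.02,0,0,0,0,0],
    [0,0.006,0,0,0,0,0],
    [0,0,0,0.015,0,0,0],
    [0,0,0,0.01,0,0,0],
    [0,0,0,0,0,0,0],
    [0,0,0,0,0,0,0],
  ],
)

```text
time_s: 10.05
tcp_pos: [0.5701, -0.031, 0.0897]
eef_rot: [179.9, -0.0, -81.1]
contact_force: [0.2, -0.2, -0.5]
gripper_width: 0.0006
gripper_force: 0.0
```

```bash
python3 - <<'E'
from plant import *
import cv2,numpy as np
t=capture("top")["frame"][195:310,320:500,::-1]; s=capture("side")["frame"][215:310,300:440,::-1]
t=cv2.resize(t,(396,253),interpolation=2); s=cv2.resize(s,(373,253),interpolation=2)
cv2.imwrite("pics/a3.png",np.hstack([t,s])); s=get_state();print(s["tcp_pos"],s["eef_rot"],s["contact_force"])
E
```

```text
[ 0.57095149 -0.03083649  0.09076481] [ 1.79998497e+02 -1.02570273e-02 -8.11040253e+01] [ 0.53880275 -0.23390857  0.70617849]
```

View pics/a3.png

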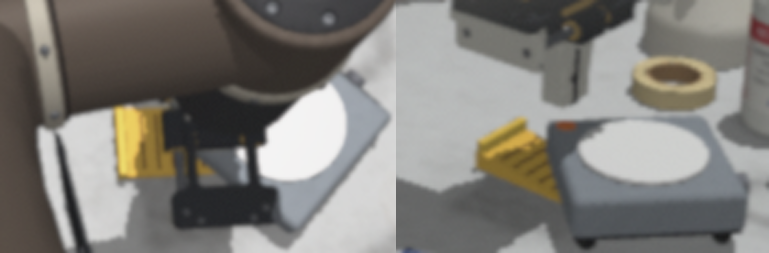

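The wedge is in under the orange corner, the stirrer hasn't visibly moved, and the fingers are above the dot at about (566,126). Next I press down.

apply_moves(
  targets=[
    [0,0,0,0.01,0,0,0],
    [0,0,0,0.007,0,0,0],
    [0,0,0,0.001,0,0,0],
    [0,0,0,0.001,0,0,0],
    [0,0,0,0.001,0,0,0],
  ],
)

```text
time_s: 10.57
tcp_pos: [0.5708, -0.0316, 0.0704]
eef_rot: [180.0, -0.0, -81.2]
contact_force: [-0.0, 0.1, -0.0]
gripper_width: 0.0006
gripper_force: 0.0
```

apply_moves(
  targets=[
    [0,0,0,0.0005,0,0,0],
    [0,0,0,0.0005,0,0,0],
  ],
)

```text
time_s: 10.73
tcp_pos: [0.5709, -0.0316, 0.0697]
eef_rot: [-180.0, 0.0, -81.2]
contact_force: [-0.1, 0.6, -0.7]
gripper_width: 0.0008
gripper_force: 0.0
```

apply_moves(
  targets=[
    [0,0,0,0.0005,0,0,0],
    [0,0,0,0.0005,0,0,0],
  ],
)

```text
time_s: 10.9
tcp_pos: [0.571, -0.0315, 0.069]
eef_rot: [-180.0, -0.0, -81.2]
contact_force: [-2.1, 1.6, 7.5]
gripper_width: 0.0005
gripper_force: 3.8
```

apply_moves(
  targets=[
    [0,0,0,0.0005,0,0,0],
    [0,0,0,0,0,0,0],
  ],
)

```text
time_s: 11.07
tcp_pos: [0.571, -0.0315, 0.069]
eef_rot: [-180.0, -0.0, -81.2]
contact_force: [-2.7, -0.3, 7.9]
gripper_width: 0.0004
gripper_force: 3.8
```

apply_moves(
  targets=[
    [0,0,0,0.0003,0,0,0],
    [0,0,0,0,0,0,0],
    [0,0,0,0,0,0,0],
    [0,0,0,0,0,0,0],
    [0,0,0,0,0,0,0],
    [0,0,0,0,0,0,0],
    [0,0,0,0,0,0,0],
    [0,0,0,0,0,0,0],
    [0,0,0,0,0,0,0],
    [0,0,0,0,0,0,0],
    [0,0,0,0,0,0,0],
    [0,0,0,0,0,0,0],
    [0,0,0,0,0,0,0],
    [0,0,0,0,0,0,0],
  ],
)

```text
time_s: 12.23
tcp_pos: [0.571, -0.0315, 0.0689]
eef_rot: [-179.9, -0.0, -81.1]
contact_force: [-3.2, 2.1, 8.9]
gripper_width: 0.0006
gripper_force: 4.8
```

apply_moves(
  targets=[
    [0,0,0,-0.001,0,0,0],
    [0,0,0,-0.002,0,0,0],
    [0,0,0,-0.005,0,0,0],
    [0,0,0,-0.03,0,0,0],
    [0,0,0,-0.03,0,0,0],
    [0,0,0,-0.03,0,0,0],
    [0,0,0,-0.03,0,0,0],
    [0,-0.03,0,-0.01,0,0,0],
    [0,-0.04,0,0,0,0,0],
    [0,-0.04,0,0,0,0,0],
    [0,-0.04,0,0,0,0,0],
    [0,-0.04,0,0,0,0,0],
    [0,-0.04,0,0,0,0,0],
    [0,-0.02,0,0,0,0,0],
    [0,0,0,0,0,0,0],
    [0,0,0,0,0,0,0],
    [0,0,0,0,0,0,0],
    [0,0,0,0,0,0,0],
  ],
)

```text
time_s: 13.73
tcp_pos: [0.5324, 0.2146, 0.2058]
eef_rot: [180.0, -0.0, -81.2]
contact_force: [-0.6, -0.7, -0.6]
gripper_width: 0.0005
gripper_force: 0.0
```

```bash
python3 - <<'E'
from plant import *
import cv2,numpy as np
t=capture("top")["frame"][195:310,320:500,::-1]; s=capture("side")["frame"][215:310,300:440,::-1]
t=cv2.resize(t,(396,253),interpolation=2); s=cv2.resize(s,(373,253),interpolation=2)
cv2.imwrite("pics/a4.png",np.hstack([t,s])); s=get_state();print(s["tcp_pos"],s["eef_rot"],s["contact_force"])
E
```

```text
[0.53257853 0.21446273 0.20585755] [-1.79999954e+02 -3.25372249e-04 -8.12497478e+01] [ 1.15433378 -0.46982359  0.01269231]
```

View pics/a4.png

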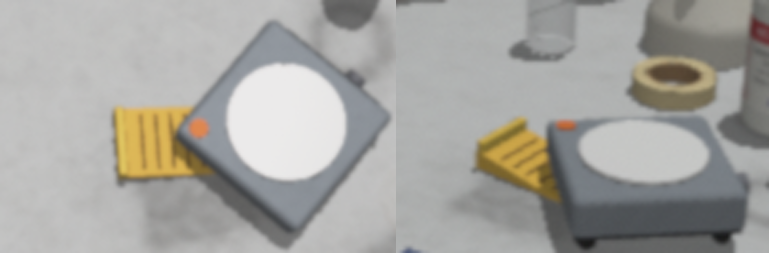

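The dot is at (199,128) in the crop, the same place as at the start. The wedge is centred under the corner and the hand is clear.

```bash
python3 -c "
from plant import *
print(close_job())"
```

```text
the job is handed in; nothing more can be done
None
```

The wedge is snug under the orange foot (last push about 8 N). The corner held under a press of about 8–9 N for over a second with no measurable give. The stirrer stayed where it stood, the hand is clear, and the job is handed in; no verdict came back.

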